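Draw a lamp boom out to its next button hole

TASK

Lengthen the boom of the bench lamp by one hole: press its sprung button in, push the sliding tube outwards off the button, then draw the tube on out until the button snaps up through the next hole, and leave it locked there. Go by feel: never ram the tube against the button or lean hard on the boom, and do not knock over or shift the labware round about.

Things in the scene. Friction and masses are not known exactly. Their poses are not given: they have to be found in the camera images.
- stand: fixed boom stand: grey base plate, square column, black clamp head, and a level 24 mm square steel inner tube, its axis 200 mm above the bench, its free end 290 mm from the column's axis. Origin on the bench under the column's axis; z up; x points outwards along the boom (the way it lengthens)
- boom: sliding tube: plain aluminium, 30 mm square outside, 2.5 mm wall, 300 mm long, 0.27 to 0.45 kg, loose over the inner tube with 0.5 mm play. Its top has three 15 mm holes in a row, some 30 to 55 mm apart; the button starts in the outermost, 110 mm from its inner end. A white lamp hangs 100 mm below the axis at its outer end. Origin at its inner end (nearer the column), on its axis; x outwards, z up
- grip (a point): centre of the ribbed grey hand grip on the sliding tube: 80 mm long (x, outwards), 44 mm wide and high, 7 mm proud of the tube all round. Its inner end face, 40 mm inwards of this point and 15 mm outwards of the button at the start, is what a thumb pushes on
- button_top (a point): top centre of the sprung steel button: 12 mm across, 45 degree crown, 3.5 mm above the tube's top face when up, fixed along the inner tube 170 mm from the column's axis. The tube has 1.5 mm slack each way on it. Pressed level with the tube's top and kept so, it slips under the hole's edge at an outward push of about 10 N on the tube; pressed less, it blocks
- button (a joint): how far the button is pressed in, in m: 0 up (locked), 0.0035 level with the tube's top face, 0.006 under the tube wall, 0.0075 at its stop; its spring pushes back with 3 N when up and about 6 N when fully in
- vial_rack_mid (a point): bystander, to be left alone: white vial rack, 120 x 75 mm, 54 mm high, under the lamp; its centre
- crucible_mid (a point): bystander, to be left alone: small white porcelain dish, 52 mm across, 32 mm high, standing beside the boom; its centre
- spatula_mid (a point): bystander, to be left alone: flat steel spatula, 170 mm long, 4 mm thick, lying beside the boom; its centre
- beaker_mid (a point): bystander, to be left alone: glass beaker, 72 mm across, 95 mm high; its centre
- amber_jar_mid (a point): bystander, to be left alone: amber glass jar with black cap, 68 mm across, 85 mm high; its centre
- reagent_bottle_mid (a point): bystander, to be left alone: white bottle with blue cap, 72 mm across, 160 mm high; its centre
- timer_mid (a point): bystander, to be left alone: flat white timer, 70 mm square, 18 mm thick; its centre

How it is judged:
On the way:
1. the button is in under the tube wall and the tube has been pushed outwards off its hole, short of the next one (value of joint button above 0.0045 m and distance of grip from where it was at the start of the episode between 0.008 and 0.034 m), for 0.1 s.
At the end, for the whole second after the job is handed in: The sliding tube is out by one hole (its grip 25 to 60 mm from where it started, which only the next hole allows), the button stands up through that hole (pressed in by less than 2 mm), and the boom is at rest (distance of grip from where it was at the start of the episode between 0.025 and 0.06 m and value of joint button below 0.002 m and linear speed of boom below 0.01 m/s); the robot touches nothing.
It fails at once if the tube is rammed against the button (more than 25 N between them) (contact force between boom and button above 25 N).
It fails at once if the boom is leaned on or wrenched (more than 110 N between the sliding tube and the stand) (contact force between boom and stand above 110 N).
It fails at once if a piece of labware round about is knocked over or shifted by more than 40 mm (distance of any of vial_rack_mid, crucible_mid, spatula_mid, beaker_mid, amber_jar_mid, reagent_bottle_mid, timer_mid from where it was at the start of the episode above 0.04 m).
It also fails if it takes over 45 s, if anything falls off the work surface, if the arm or the gripper's body presses on something with over 40 N, if the wrist force passes 120 N, or if a joint passes its speed limit or range.

ROBOT

A 6-joint arm with a two-finger parallel gripper is mounted at the origin on the work surface. World frame = base frame: x ahead of the robot, y to its left, z up, the work surface at z = 0. Lengths are in m, angles in rad, forces in N, time in s.
With the tool pointing down it reaches from about 0.35 to 0.95 m from the base axis. Payload 17.4 kg.
Tool frame: the origin (TCP) lies at the very end of the fingers, on their centre line; the grasp point (between the pads) lies 19 mm behind it; z points along the fingers, y is the direction in which the jaws open and shut (so a half turn about z gives the same grasp; the last joint's range is limited). The gripper opens to 93 mm and grips with 3 to 60 N. Pads are 15 mm wide; open, the fingers measure 128 mm over their backs; the gripper's body (75 mm by 188 mm) begins 65 mm behind the grasp point.
Start: joints at [1.189, 0.116, 1.442, -0, 1.584, -0.038], TCP at [0.228, 0.636, 0.219] pointing down, gripper open.
Joint ranges: [-2.83, 2.83], [-0.83, 2.19], [0.07, 2.5], [-1.14, 4.28], [0.01, 3], [-2.97, 2.97]. Speed limits (rad/s): [1.89, 1.89, 2.22, 3.14, 3.14, 3.14].

INTERFACE

Orientations are given as a unit quaternion [w, x, y, z].
In Python, from bench import manip gives the robot as it stands. The module is installed in compiled form; this text tells all that it offers.
- The arm moves only by the shell command python3 -m handwheel 'ROWS' [FORCE]. ROWS is JSON, a list of rows, each a list of 3 entries, a list of its own where there are three numbers: the gripper's target within -1 to 1 (shut at 1, half-way at 0, fully open at -1), then the shift along the tool's x, y, z in mm, then the turn about the tool's z in degrees. In form: [[grip, [dx, dy, dz], spin], ...]. A call has 1 to 10 rows; each row is the pose to reach, as a shift and turn from the pose commanded when the call began, along the tool's axes at that moment; what a row does not reach only later rows make up. A row lasts 1/12 s, in which the tool goes at most 41.7 mm and 7.16 degrees, less where a joint would pass 70% of its speed; a pose out of reach is approached as far as the arm can. A call with a gripper value outside its range is refused whole. The fingers move at their own pace and stop on an object; FORCE is the grip in N (left out, the last holds). Time passes only in rows, so rows that repeat a pose let the fingers close. It gives the time, the measured TCP pose, the force and the opening at its end, in the units of the state.
- manip.get_state(): the state, without advancing time (a new reading comes with each control period).
- manip.get_image(name): name is "scene" or "side" or "wrist"; returns the picture (420x560x3 uint8, red, green, blue); there is no depth.
- manip.camera_params(name): a dict with "camera_matrix" (3x3 intrinsics, pixels), "D" ([k1, k2, p1, p2, k3] as OpenCV has them; the pictures are not rectified), "origin" and "rotation" of the camera in the world. Camera axes: x right, y up, looking along -z (the intrinsics and any distortion apply to the point x, -y, -z); pixel columns grow to the right and rows downward; lengths in m; the calibration is good to about 2 mm. A picture is of the moment at which its call begins: read the wrist's pose just before it. camera_params takes no time and is no camera call; for the wrist camera it gives the pose at the moment of the call.
- manip.job_done(): hands the job in, once; it reports no verdict.
Trained networks look in the newest picture that a camera, given by its name, has taken for a name from the list of things; names that differ only in an ending like _2 or _b are one class to them, and where a whole thing is asked for, a point or a joint stands for the part that bears it (a point fixed in the world has none). Each returns a list of dicts, best first, with "p" (0 to 1); they miss things now and then, are a little off and sometimes report something else, mostly with a low value. They report only what shows in the picture. A call takes as long as a camera call.
- manip.boxes_of(name, camera): "point" ([x, y, z] in m, in world coordinates, good to about 4 mm: the middle of the surface that is visible of it).
- manip.trace(name, camera): "region" (420x560 bool, what is visible of it).
- manip.place_of(name, camera): "point" ([x, y, z] in m, in world coordinates, good to about 4 mm: a listed point, or the origin of a listed thing).
The state is a dict: "time_s": time; "q": joint angles; "dq": joint speeds; "joint_efforts": joint torques, N m; "ee_pos": TCP position; "ee_rot": TCP orientation; "force": force on the tool from outside, world axes, zero at the start; "moment": the same for the moment, N m; "finger_gap": opening from 0.0 (shut) to 1.0 (fully open).
Only numpy, scipy, OpenCV 4.12 (cv2) and the standard library are available. Lean on these libraries where they do the work, as an engineer would, in place of code of your own. Each camera call takes 0.05 s, during which the arm holds its last target. There are 200 camera calls.

## Working session

There is one attempt and no reset: what is moved stays moved. The work goes in short steps, Python scripts to look and compute and a shell command to move; the robot and the scene stay as the last step left them, time stands still between calls to the robot, and variables do not carry over. Pictures are saved under pics/ and viewed, about 8 in all and at most 12, crops included, and the job is handed in when it is done.

```bash
mkdir -p pics; python3 - <<'E'
from bench import manip
import cv2,numpy as np
s=manip.get_state();print({k:np.round(v,4) for k,v in s.items()})
ims=[manip.get_image(n) for n in("scene","side")]
cv2.imwrite("pics/a.png",ims[0][:,:,::-1]);cv2.imwrite("pics/b.png",ims[1][:,:,::-1])
for c in("scene","side"):
  for n in("button_top","grip","boom","stand","crucible_mid","reagent_bottle_mid","beaker_mid","amber_jar_mid","timer_mid"):
    print(c,n,[(np.round(d["point"],4),round(d["p"],2)) for d in manip.place_of(n,c)[:2]])
print(manip.get_state()["time_s"])
E
```

```text
{'time_s': np.float64(0.0), 'q': array([ 1.1892,  0.1165,  1.4423, -0.    ,  1.584 , -0.0378]), 'dq': array([ 0.0019, -0.0004, -0.0004,  0.0003,  0.0014,  0.0007]), 'joint_efforts': array([-8.0000e-04, -7.2126e+01, -6.2262e+01,  7.8000e-02,  2.3600e-02,
       -0.0000e+00]), 'ee_pos': array([0.2275, 0.6353, 0.2179]), 'ee_rot': array([-1.000e-04,  1.711e-01,  9.853e-01, -6.000e-04]), 'force': array([ 0.277 ,  0.6719, -0.2923]), 'moment': array([-0.0152,  0.0852,  0.0276]), 'finger_gap': np.float64(1.0029)}
scene button_top []
scene grip [(array([0.5077, 0.088 , 0.1994]), 0.74)]
scene boom [(array([ 0.5079, -0.0752,  0.1971]), 0.56)]
scene stand [(array([ 0.5079, -0.1273, -0.0007]), 0.74)]
scene crucible_mid [(array([0.4285, 0.1239, 0.0169]), 0.55), (array([ 0.5084, -0.0749,  0.1988]), 0.38)]
scene reagent_bottle_mid [(array([0.5644, 0.483 , 0.0748]), 0.91)]
scene beaker_mid [(array([ 0.6395, -0.4158,  0.0493]), 0.66)]
scene amber_jar_mid [(array([0.3829, 0.521 , 0.0468]), 0.84)]
scene timer_mid [(array([ 0.3847, -0.4334,  0.0081]), 0.72)]
side button_top []
side grip [(array([0.504 , 0.0908, 0.1993]), 0.91)]
side boom [(array([ 0.5056, -0.0727,  0.1972]), 0.6)]
side stand [(array([ 0.5058, -0.1325,  0.0027]), 0.93)]
side crucible_mid [(array([0.4255, 0.129 , 0.0169]), 0.6)]
side reagent_bottle_mid [(array([0.5668, 0.4807, 0.0789]), 0.57)]
side beaker_mid [(array([ 0.6384, -0.4212,  0.047 ]), 0.88)]
side amber_jar_mid [(array([ 0.5057, -0.0713,  0.1966]), 0.59), (array([0.3828, 0.5168, 0.0437]), 0.57)]
side timer_mid [(array([ 0.382 , -0.436 ,  0.0073]), 0.68), (array([0.5034, 0.09  , 0.1957]), 0.5)]
1.0
```

View pics/a.png

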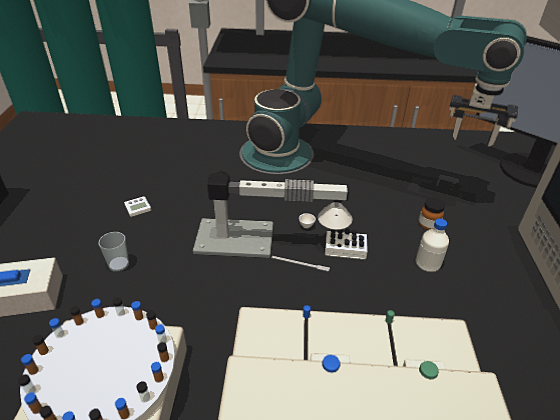

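View pics/b.png

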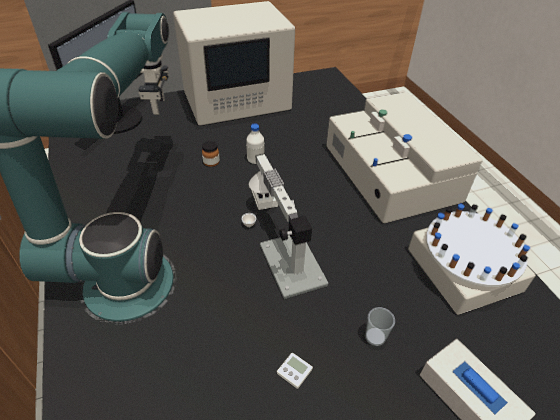

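The boom runs along world +y. The button should be near (0.506, 0.036) with its top at z ≈ 0.2185. I'll lift, cross over to above it, and look from the wrist.

```bash
python3 -m handwheel '[[1,[0,0,-40],0],[1,[0,0,-80],0],[1,[-30,-30,-110],0],[1,[-466,-476,-110],0],[1,[-466,-476,-110],0],[1,[-466,-476,-110],0],[1,[-466,-476,-110],0],[1,[-466,-476,-110],0],[1,[-466,-476,-110],0],[1,[-466,-476,-110],0]]' 20
```

```text
time_s: 1.83
ee_pos: [0.364, 0.3378, 0.3257]
ee_rot: [0.0, 0.171, 0.985, 0.0]
force: [1.4, 0.7, 0.7]
finger_gap: 0.33
```

```bash
python3 -m handwheel '[[1,[-230,-235,0],-19.7],[1,[-230,-235,0],-19.7],[1,[-230,-235,0],-19.7],[1,[-230,-235,0],-19.7],[1,[-230,-235,0],-19.7],[1,[-230,-235,0],-19.7],[1,[-230,-235,0],-19.7],[1,[-230,-235,0],-19.7],[1,[-230,-235,0],-19.7],[1,[-230,-235,0],-19.7]]'
python3 - <<'E'
from bench import manip
import cv2,numpy as np
s=manip.get_state();print(s["ee_pos"],s["ee_rot"],s["force"],s["finger_gap"])
p=manip.camera_params("wrist");print(p)
cv2.imwrite("pics/c.png",cv2.resize(manip.get_image("wrist"),(800,600))[:,:,::-1])
for n in("button_top","grip","boom"):
    print(n,[(np.round(d["point"],4),round(d["p"],2)) for d in manip.place_of(n,"wrist")[:2]])
E
```

```text
time_s: 2.67
ee_pos: [0.5018, 0.0385, 0.3251]
ee_rot: [-0.0, 0.002, 1.0, -0.0]
force: [-0.5, 1.1, 1.1]
finger_gap: 0.005
[0.5018276  0.03846719 0.32505142] [-3.50769512e-04  1.86076996e-03  9.99998194e-01 -1.62426082e-04] [-0.51426733  1.12266902  1.07589104] 0.004697377660100012
{'camera_matrix': array([[366.93198692,   0.        , 286.02086736],
       [  0.        , 366.93198692, 210.24260595],
       [  0.        ,   0.        ,   1.        ]]), 'D': array([-0.03254235,  0.        ,  0.        ,  0.        ,  0.        ]), 'origin': array([0.42733475, 0.03926205, 0.49106355]), 'rotation': array([ 0.70157054, -0.09723029, -0.09588648,  0.69939319])}
button_top [(array([0.5062, 0.0334, 0.2187]), 0.55)]
grip [(array([0.5053, 0.09  , 0.1971]), 0.61)]
boom [(array([ 0.5057, -0.0754,  0.1964]), 0.88)]
```

View pics/c.png

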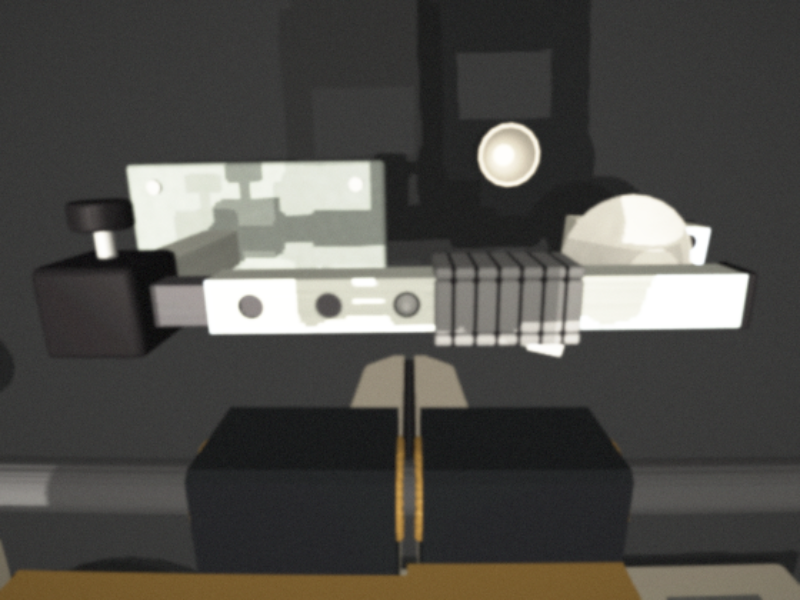

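The view shows holes at (250,306), (329,305) and (406,304), with the button in the last one. The grip face is at column 433, and the fingers taper towards the tip, from (352–467, 405) to about (380–435, 357). I'll back-project these.

```bash
python3 - <<'E'
from bench import manip
import cv2,numpy as np
from scipy.spatial.transform import Rotation as R
p=manip.camera_params("wrist");w=p["rotation"];M=R.from_quat([w[1],w[2],w[3],w[0]]).as_matrix();o=p["origin"]
def ray(u,v):
    q=cv2.undistortPoints(np.array([[[u*.7,v*.7]]],float),p["camera_matrix"],p["D"])[0,0]
    return M@np.array([q[0],-q[1],-1])
def plane(u,v,ax,c):
    d=ray(u,v);return np.round(o+d*(c-o[ax])/d[ax],4)
for n,u,v,z in[("h3",250,306,.215),("h2",329,305,.215),("h1",406,304,.215),("face bottom",434,290,.222),("tube end",207,280,.215),("tube far",742,270,.215)]:print(n,plane(u,v,2,z))
for u,v in[(352,405),(467,405),(375,360),(443,365),(408,356)]:print("fing",plane(u,v,0,.4943))
im=cv2.imread("pics/c.png")[225:445,300:600];cv2.imwrite("pics/d.png",cv2.resize(im,None,fx=2.6,fy=2.6,interpolation=cv2.INTER_CUBIC))
E
```

```text
h3 [ 0.5075 -0.0453  0.215 ]
h2 [ 0.5068 -0.0016  0.215 ]
h1 [0.5062 0.0408 0.215 ]
face bottom [0.4964 0.0557 0.222 ]
tube end [ 0.4928 -0.0677  0.215 ]
tube far [0.4865 0.2244 0.215 ]
fing [0.4943 0.0264 0.3581]
fing [0.4943 0.0588 0.358 ]
fing [0.4943 0.0308 0.3249]
fing [0.4943 0.0538 0.3292]
fing [0.4943 0.0421 0.3212]
```

View pics/d.png

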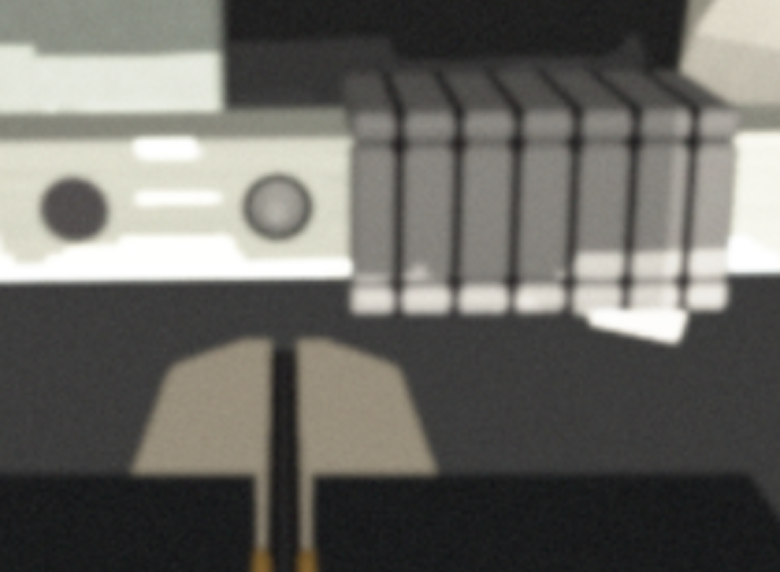

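The second hole is 42–43 mm in from the first. The finger tips are flat to about ±4.7 mm and flare to about ±14 mm at 7 mm up. That suits pressing the button while the flank pushes on the grip edge. I'll descend to just above it and check the alignment.

```bash
python3 -m handwheel '[[1,[-4,-3,40],0],[1,[-4,-3,75],0],[1,[-4,-3,95],0],[1,[-4,-3,95],0],[1,[-4,-3,95],0],[1,[-4,-3,95],0],[1,[-4,-3,95],0]]'
python3 - <<'E'
from bench import manip
import cv2,numpy as np
s=manip.get_state();print(s["ee_pos"],s["ee_rot"],s["force"])
p=manip.camera_params("wrist");print(p["origin"],p["rotation"])
cv2.imwrite("pics/e.png",cv2.resize(manip.get_image("wrist")[150:350,180:400],(770,700-115))[:,:,::-1])
E
```

```text
time_s: 3.45
ee_pos: [0.5056, 0.0384, 0.2327]
ee_rot: [0.001, -0.0, 1.0, 0.0]
force: [0.4, -0.2, 0.2]
finger_gap: 0.002
[0.5056265  0.03838533 0.23269133] [ 1.43017026e-03 -3.71140965e-04  9.99998908e-01  4.25595429e-05] [ 0.36961734 -0.18265251  0.17461825]
[0.43055006 0.03878774 0.39842334] [ 0.69986361 -0.09809595 -0.09747202  0.70076196]
```

View pics/e.png

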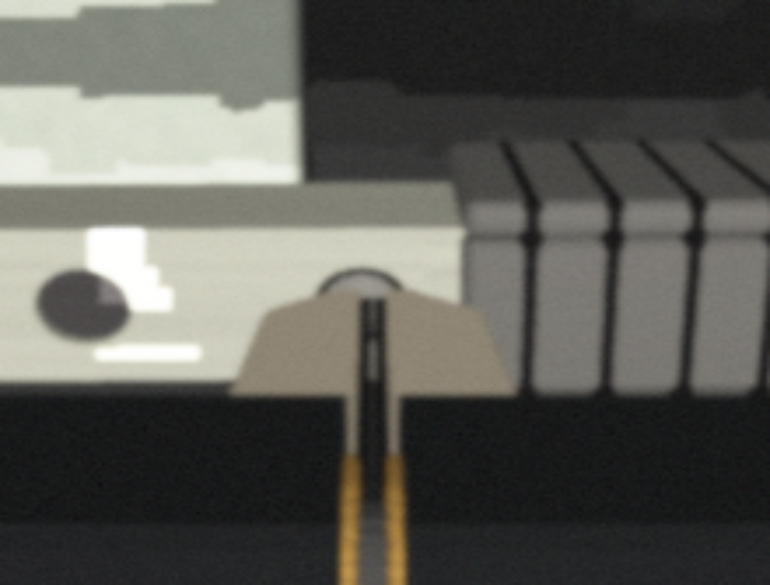

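The hole centre is at column 361, the finger centre at 373 and the grip edge at 465. So the button is about 1.8 mm inwards of the TCP, and the grip edge is about 13 mm outwards. I'll shift 2.5 mm inwards and lower by feel.

```bash
python3 -m handwheel '[[1,[0,-2.5,4],0],[1,[0,-2.5,9],0],[1,[0,-2.5,12],0],[1,[0,-2.5,13],0],[1,[0,-2.5,13],0],[1,[0,-2.5,13],0]]'; python3 -m handwheel '[[1,[0,0,0.5],0],[1,[0,0,1],0],[1,[0,0,1.5],0],[1,[0,0,1.5],0]]'
```

```text
time_s: 4.0
ee_pos: [0.5051, 0.0353, 0.2177]
ee_rot: [0.0, 0.0, 1.0, -0.0]
force: [0.2, -1.8, 2.6]
finger_gap: 0.005
time_s: 4.33
ee_pos: [0.5051, 0.0354, 0.216]
ee_rot: [0.0, -0.0, 1.0, -0.0]
force: [0.2, -0.9, 3.8]
finger_gap: 0.006
```

```bash
python3 -m handwheel '[[1,[0,0,0.5],0],[1,[0,0,0.5],0],[1,[0,0,0.5],0]]'; python3 -m handwheel '[[1,[0,0,0.5],0],[1,[0,0,0.5],0],[1,[0,0,0.5],0]]'
```

```text
time_s: 4.58
ee_pos: [0.5051, 0.0354, 0.2155]
ee_rot: [0.0, -0.0, 1.0, -0.0]
force: [0.1, -1.1, 3.8]
finger_gap: 0.005
time_s: 4.83
ee_pos: [0.5051, 0.0354, 0.215]
ee_rot: [0.0, -0.0, 1.0, -0.0]
force: [0.3, -1.5, 4.4]
finger_gap: 0.002
```

```bash
python3 -m handwheel '[[1,[0,0,0.4],0],[1,[0,0,0.4],0],[1,[0,0,0.4],0]]'; python3 -m handwheel '[[1,[0,0,0.4],0],[1,[0,0,0.4],0],[1,[0,0,0.4],0]]'
```

```text
time_s: 5.08
ee_pos: [0.5051, 0.0354, 0.2148]
ee_rot: [0.0, -0.0, 1.0, -0.0]
force: [-0.4, -1.8, 6.4]
finger_gap: 0.003
time_s: 5.33
ee_pos: [0.5052, 0.0354, 0.2147]
ee_rot: [0.0, -0.0, 1.0, -0.0]
force: [-1.9, -1.6, 9.0]
finger_gap: 0.004
```

The fingers are now resting on the tube top, so the button is level. Next I'll push outwards gently.

```bash
python3 -m handwheel '[[1,[0,0.5,0],0],[1,[0,1,0],0],[1,[0,1,0],0]]'; python3 -m handwheel '[[1,[0,0.5,0],0],[1,[0,1,0],0],[1,[0,1,0],0]]';  python3 -m handwheel '[[1,[0,0.5,0],0],[1,[0,1,0],0],[1,[0,1,0],0]]'
```

```text
time_s: 5.58
ee_pos: [0.5053, 0.0362, 0.2147]
ee_rot: [0.0, 0.0, 1.0, -0.0]
force: [-0.4, -3.0, 8.6]
finger_gap: 0.004
time_s: 5.83
ee_pos: [0.5053, 0.0372, 0.2147]
ee_rot: [0.0, 0.0, 1.0, -0.0]
force: [0.2, -2.8, 8.8]
finger_gap: 0.001
time_s: 6.08
ee_pos: [0.5053, 0.0382, 0.2147]
ee_rot: [0.0, 0.0, 1.0, -0.0]
force: [0.3, -2.5, 7.5]
finger_gap: 0.008
```

```bash
for i in 1; do python3 -m handwheel '[[1,[0,0.5,0],0],[1,[0,1,0],0],[1,[0,1,0],0]]'; done; python3 -m handwheel '[[1,[0,0.5,0],0],[1,[0,0.5,0],0],[1,[0,0.5,0],0]]'
```

```text
time_s: 6.33
ee_pos: [0.5053, 0.0392, 0.2147]
ee_rot: [0.0, 0.0, 1.0, -0.0]
force: [0.2, -4.4, 8.9]
finger_gap: 0.003
time_s: 6.58
ee_pos: [0.5053, 0.0396, 0.2147]
ee_rot: [0.0, 0.0, 1.0, -0.0]
force: [0.5, -4.6, 7.5]
finger_gap: 0.006
```

```bash
python3 -m handwheel '[[1,[0,0.5,0],0],[1,[0,0.5,0],0],[1,[0,0.5,0],0]]'
python3 - <<'E'
from bench import manip
import cv2
cv2.imwrite("pics/f.png",cv2.resize(manip.get_image("wrist")[150:350,180:400],(770,585))[:,:,::-1])
E
```

```text
time_s: 6.83
ee_pos: [0.5053, 0.0401, 0.2147]
ee_rot: [0.0, 0.0, 1.0, -0.0]
force: [-0.1, -3.1, 8.3]
finger_gap: 0.005
```

View pics/f.png

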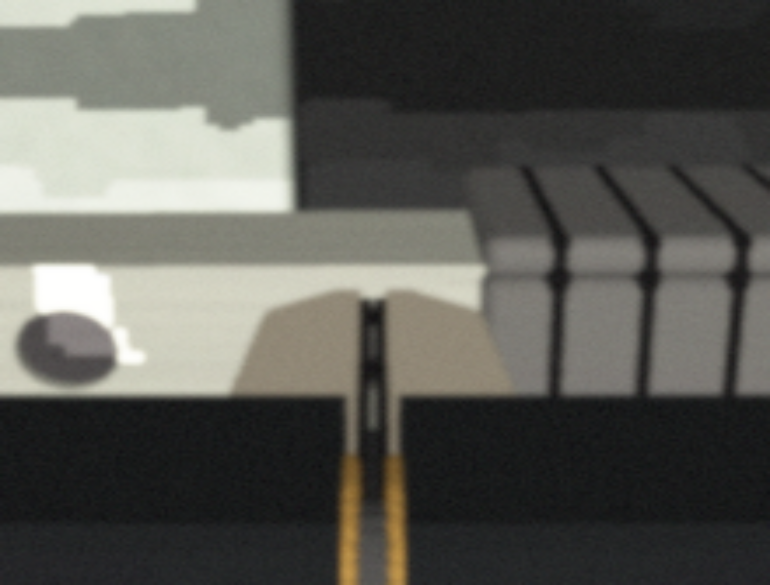

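The grip edge (col ~483) now meets the finger flank (483), and the second hole has moved outwards by about 3 mm. I'll keep pushing gently.

```bash
python3 -m handwheel '[[1,[0,0.5,0],0],[1,[0,0.5,0],0],[1,[0,0.5,0],0]]';python3 -m handwheel '[[1,[0,0.5,0],0],[1,[0,0.5,0],0],[1,[0,0.5,0],0]]'
```

```text
time_s: 7.13
ee_pos: [0.5053, 0.0406, 0.2147]
ee_rot: [0.0, 0.0, 1.0, -0.0]
force: [0.2, -4.6, 8.3]
finger_gap: 0.007
time_s: 7.38
ee_pos: [0.5053, 0.0411, 0.2147]
ee_rot: [0.0, 0.0, 1.0, -0.0]
force: [-0.2, -4.8, 7.7]
finger_gap: 0.007
```

```bash
python3 -m handwheel '[[1,[0,0.5,0],0],[1,[0,0.5,0],0],[1,[0,0.5,0],0]]';python3 -m handwheel '[[1,[0,0.5,0],0],[1,[0,0.5,0],0],[1,[0,0.5,0],0]]'
python3 - <<'E'
from bench import manip
import cv2
cv2.imwrite("pics/g.png",cv2.resize(manip.get_image("wrist")[150:350,180:400],(770,585))[:,:,::-1])
E
```

```text
time_s: 7.63
ee_pos: [0.5053, 0.0416, 0.2147]
ee_rot: [0.0, 0.0, 1.0, -0.0]
force: [-0.7, -5.0, 8.7]
finger_gap: 0.008
time_s: 7.88
ee_pos: [0.5053, 0.0421, 0.2147]
ee_rot: [0.0, 0.0, 1.0, -0.0]
force: [-0.4, -4.4, 8.4]
finger_gap: 0.005
```

View pics/g.png

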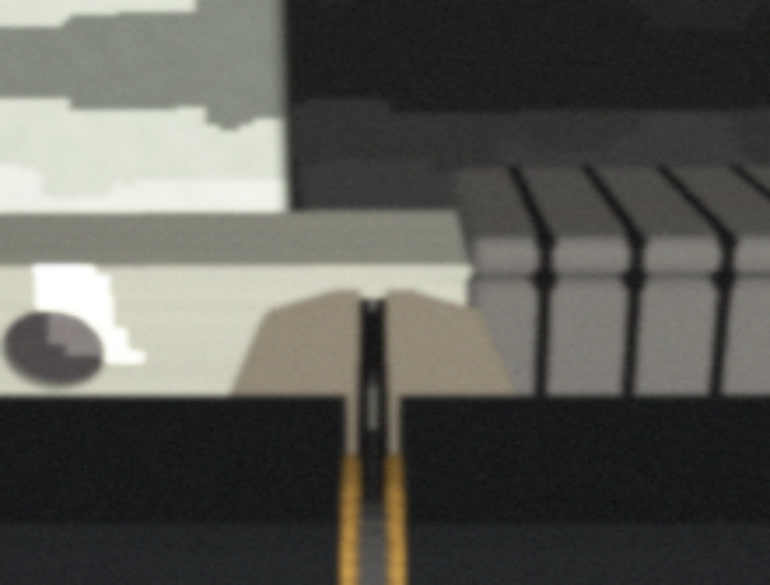

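The tube has stopped: the grip edge moved relative to the finger (483→468), so after about 2.7 mm of drag the hole edge is against the button. The flank is now about to touch the grip edge, so I'll watch for the force to rise.

```bash
python3 -m handwheel '[[1,[0,0.5,0.2],0],[1,[0,0.5,0.2],0],[1,[0,0.5,0.2],0]]'
```

```text
time_s: 8.18
ee_pos: [0.5053, 0.0424, 0.2147]
ee_rot: [0.001, 0.0, 1.0, -0.001]
force: [-1.6, -6.4, 9.0]
finger_gap: 0.005
```

```bash
python3 -m handwheel '[[1,[0,0.5,0],0],[1,[0,0.5,0],0],[1,[0,0.5,0],0]]'
```

```text
time_s: 8.43
ee_pos: [0.5053, 0.0429, 0.2146]
ee_rot: [0.001, 0.0, 1.0, -0.001]
force: [-0.7, -5.3, 10.1]
finger_gap: 0.005
```

```bash
python3 -m handwheel '[[1,[0,0.5,0],0],[1,[0,0.5,0],0],[1,[0,0.5,0],0]]'
```

```text
time_s: 8.68
ee_pos: [0.5053, 0.0434, 0.2147]
ee_rot: [0.001, 0.0, 1.0, -0.001]
force: [-0.0, -6.0, 10.0]
finger_gap: 0.003
```

```bash
python3 -m handwheel '[[1,[0,0.5,0],0],[1,[0,0.5,0],0],[1,[0,0.5,0],0]]'
```

```text
time_s: 8.93
ee_pos: [0.5053, 0.0437, 0.2146]
ee_rot: [0.001, 0.0, 1.0, -0.001]
force: [-0.3, -8.1, 9.2]
finger_gap: 0.007
```

```bash
python3 -m handwheel '[[1,[0,0.5,0],0],[1,[0,0.5,0],0],[1,[0,0.5,0],0]]'
```

```text
time_s: 9.18
ee_pos: [0.5054, 0.0442, 0.2147]
ee_rot: [0.001, 0.0, 1.0, -0.001]
force: [-0.4, -8.0, 10.0]
finger_gap: 0.012
```

```bash
python3 -m handwheel '[[1,[0,0.5,0],0],[1,[0,0.5,0],0],[1,[0,0.5,0],0]]'
python3 - <<'E'
from bench import manip
import cv2
cv2.imwrite("pics/h.png",cv2.resize(manip.get_image("wrist")[150:350,180:400],(770,585))[:,:,::-1])
E
```

```text
time_s: 9.43
ee_pos: [0.5053, 0.0446, 0.2146]
ee_rot: [0.001, 0.0, 1.0, -0.001]
force: [-0.4, -8.7, 9.1]
finger_gap: 0.002
```

View pics/h.png

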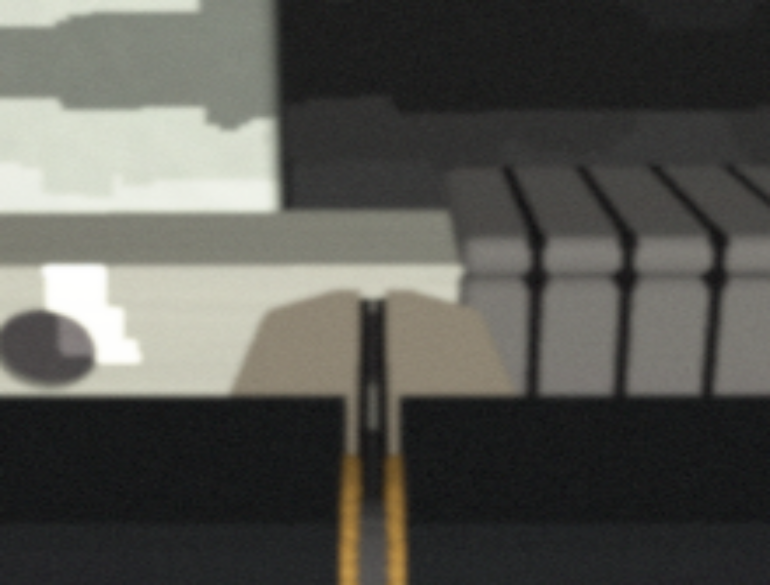

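The tube has moved about 1.4 mm more (about 4 mm in all) at 8–9 N, so the edge seems to be riding over the crown. I'll continue.

```bash
python3 -m handwheel '[[1,[0,0.5,0],0],[1,[0,0.5,0],0],[1,[0,0.5,0],0]]'
```

```text
time_s: 9.73
ee_pos: [0.5054, 0.0451, 0.2147]
ee_rot: [0.001, 0.0, 1.0, -0.001]
force: [-1.0, -8.7, 10.1]
finger_gap: 0.005
```

```bash
python3 -m handwheel '[[1,[0,0.5,0],0],[1,[0,0.5,0],0],[1,[0,0.5,0],0]]'
```

```text
time_s: 9.98
ee_pos: [0.5054, 0.0464, 0.2146]
ee_rot: [0.001, 0.0, 1.0, 0.0]
force: [-0.2, -2.1, 9.2]
finger_gap: 0.003
```

```bash
python3 -m handwheel '[[1,[0,0.5,0],0],[1,[0,0.5,0],0],[1,[0,0.5,0],0]]'
```

```text
time_s: 10.23
ee_pos: [0.5054, 0.0468, 0.2146]
ee_rot: [0.001, 0.0, 1.0, -0.0]
force: [0.1, -2.7, 8.9]
finger_gap: 0.005
```

The force dropped as the tube slipped over the button. I'll lift slightly off the tube top and push on with the flank only.

```bash
python3 -m handwheel '[[1,[0,0,-1.5],0],[1,[0,0,-2.5],0],[1,[0,0,-2.5],0],[1,[0,1,-2.5],0],[1,[0,2,-2.5],0],[1,[0,3,-2.5],0],[1,[0,4,-2.5],0],[1,[0,5,-2.5],0],[1,[0,6,-2.5],0],[1,[0,6,-2.5],0]]'; python3 -m handwheel '[[1,[0,1,0],0],[1,[0,2,0],0],[1,[0,3,0],0],[1,[0,4,0],0],[1,[0,5,0],0],[1,[0,6,0],0],[1,[0,7,0],0],[1,[0,8,0],0],[1,[0,8,0],0]]'
python3 - <<'E'
from bench import manip
import cv2
cv2.imwrite("pics/i.png",cv2.resize(manip.get_image("wrist")[130:350,130:400],(800,652))[:600,:,::-1])
E
```

```text
time_s: 11.07
ee_pos: [0.5051, 0.0531, 0.2164]
ee_rot: [-0.0, -0.0, 1.0, 0.0]
force: [-1.3, -0.8, 0.6]
finger_gap: 0.006
time_s: 11.82
ee_pos: [0.5051, 0.0611, 0.2165]
ee_rot: [0.0, -0.0, 1.0, 0.0]
force: [0.0, -1.9, -0.1]
finger_gap: 0.007
```

View pics/i.png

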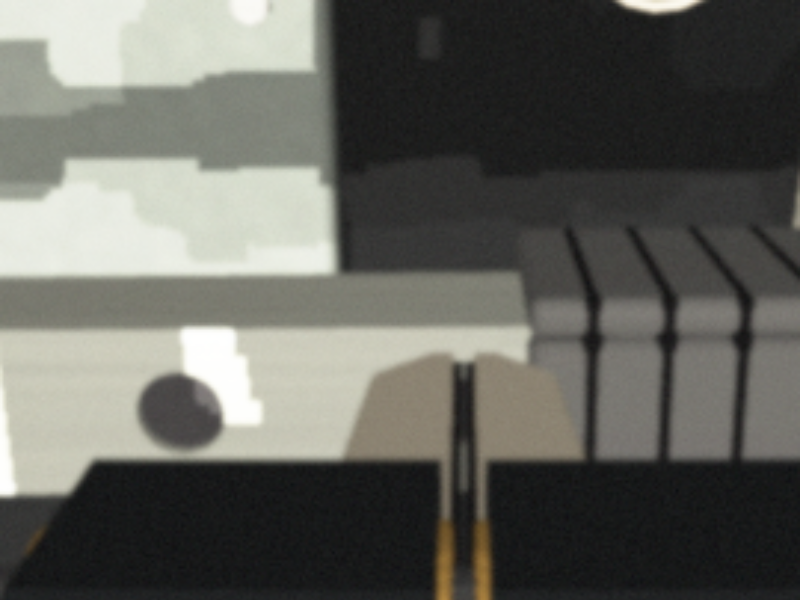

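The second hole is at y ≈ 0.014, so the tube is out about 20 mm with the button under the wall. The hole should reach the button after about 22.6 mm more (TCP ≈ 0.0837).

```bash
python3 -m handwheel '[[1,[0,1,0],0],[1,[0,2,0],0],[1,[0,3,0],0],[1,[0,4,0],0],[1,[0,5,0],0],[1,[0,6,0],0],[1,[0,7,0],0],[1,[0,8,0],0],[1,[0,9,0],0],[1,[0,9,0],0]]'; python3 -m handwheel '[[1,[0,1,0],0],[1,[0,2,0],0],[1,[0,3,0],0],[1,[0,4,0],0],[1,[0,5,0],0],[1,[0,6,0],0],[1,[0,7,0],0],[1,[0,8,0],0],[1,[0,8,0],0]]'
```

```text
time_s: 12.7
ee_pos: [0.5051, 0.0701, 0.2165]
ee_rot: [-0.0, -0.0, 1.0, 0.0]
force: [-0.1, -2.5, 1.1]
finger_gap: 0.007
time_s: 13.45
ee_pos: [0.5051, 0.0782, 0.2164]
ee_rot: [-0.0, -0.0, 1.0, 0.0]
force: [-1.5, -2.0, 0.2]
finger_gap: 0.007
```

```bash
python3 -m handwheel '[[1,[0,0.5,0],0],[1,[0,1,0],0],[1,[0,1,0],0]]';  python3 -m handwheel '[[1,[0,0.5,0],0],[1,[0,1,0],0],[1,[0,1,0],0]]'
```

```text
time_s: 13.7
ee_pos: [0.5051, 0.0792, 0.2164]
ee_rot: [0.0, -0.0, 1.0, 0.0]
force: [-0.4, 0.4, -0.2]
finger_gap: 0.004
time_s: 13.95
ee_pos: [0.5051, 0.0801, 0.2164]
ee_rot: [0.0, -0.0, 1.0, 0.0]
force: [0.2, 0.0, 0.8]
finger_gap: 0.008
```

The force fell to zero, so the crown has probably sprung up and carried the tube forward. I'll look.

```bash
python3 - <<'E'
from bench import manip
import cv2
cv2.imwrite("pics/j.png",cv2.resize(manip.get_image("wrist")[130:350,130:400],(800,652))[:600,:,::-1])
E
```

```text
(no output)
```

View pics/j.png

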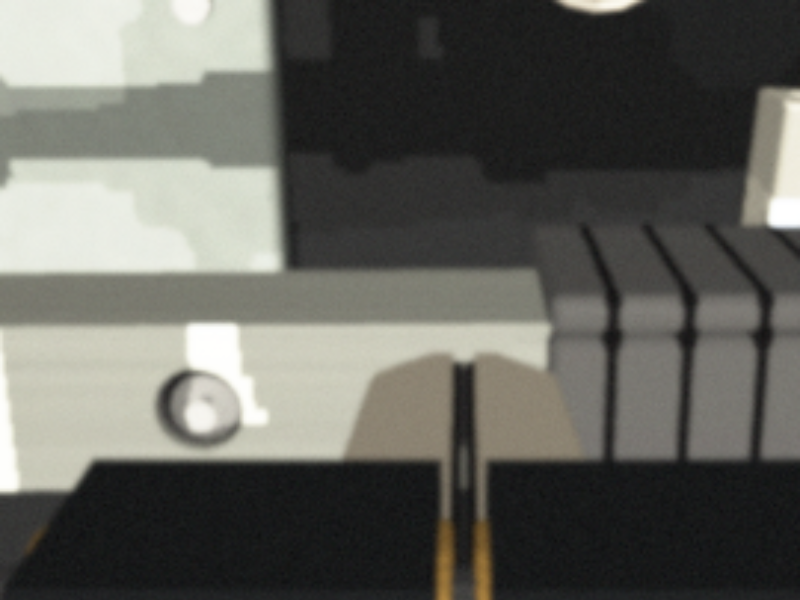

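The button now shows in the second hole, at (203,408) within the hole at (199,408). I'll back off inwards slightly, rise, and check.

```bash
python3 -m handwheel '[[1,[0,-2,-1],0],[1,[0,-4,-3],0],[1,[0,-4,-20],0],[1,[0,-4,-50],0],[1,[0,-14,-70],0],[1,[0,-34,-70],0],[1,[0,-34,-70],0],[1,[0,-34,-70],0]]'
python3 - <<'E'
from bench import manip
import cv2,numpy as np
cv2.imwrite("pics/k.png",cv2.resize(manip.get_image("wrist")[110:310,110:460],(800,457),interpolation=cv2.INTER_CUBIC)[:,:,::-1])
for n in("button_top","grip","boom"):
    print(n,[(np.round(d["point"],4),round(d["p"],2)) for d in manip.place_of(n,"wrist")[:2]])
print(manip.get_state()["force"])
E
```

```text
time_s: 14.67
ee_pos: [0.5051, 0.0453, 0.2865]
ee_rot: [0.0, 0.001, 1.0, 0.0]
force: [-0.1, -0.0, -0.2]
finger_gap: 0.003
button_top [(array([0.5057, 0.0361, 0.2172]), 0.62)]
grip [(array([0.5027, 0.1337, 0.1996]), 0.59)]
boom [(array([ 0.5083, -0.0292,  0.1977]), 0.86), (array([ 0.5088, -0.1348,  0.0011]), 0.27)]
[-0.6398166   1.20545538 -0.71485025]
```

View pics/k.png

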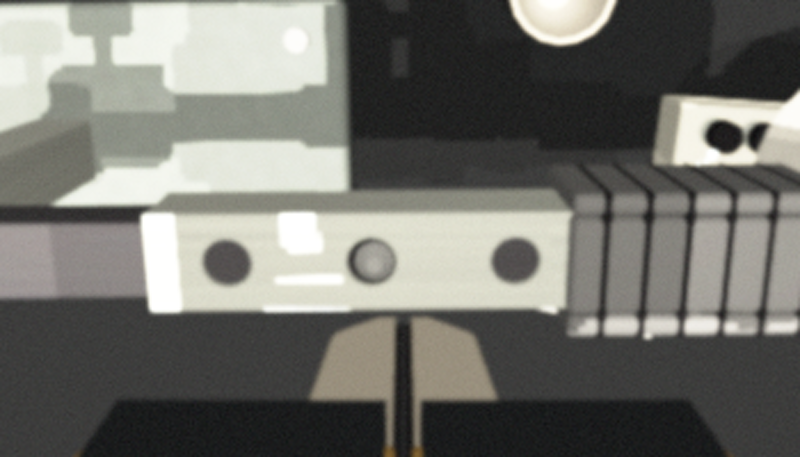

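The button sits in the middle hole (372,261), and the grip has moved about 43 mm. To make sure it is fully up, I'll feel for its height with a light touch. The first time, contact came at z ≈ 0.218.

```bash
python3 -m handwheel '[[1,[0,-8.7,35],0],[1,[0,-8.7,60],0],[1,[0,-8.7,66],0],[1,[0,-8.7,66],0],[1,[0,-8.7,66],0]]'; python3 -m handwheel '[[1,[0,0,0.7],0],[1,[0,0,1.3],0],[1,[0,0,1.3],0],[1,[0,0,1.3],0]]'; python3 -m handwheel '[[1,[0,0,0.5],0],[1,[0,0,0.5],0],[1,[0,0,0.5],0]]';python3 -m handwheel '[[1,[0,0,0.5],0],[1,[0,0,0.5],0],[1,[0,0,0.5],0]]'
```

```text
time_s: 15.28
ee_pos: [0.5053, 0.0376, 0.2215]
ee_rot: [0.0, -0.0, 1.0, 0.0]
force: [0.0, 0.1, 0.3]
finger_gap: 0.007
time_s: 15.62
ee_pos: [0.5053, 0.0373, 0.2198]
ee_rot: [0.0, -0.0, 1.0, 0.0]
force: [-0.9, -0.0, 0.5]
finger_gap: 0.006
time_s: 15.87
ee_pos: [0.5051, 0.0372, 0.2187]
ee_rot: [-0.0, -0.0, 1.0, -0.0]
force: [0.3, 0.5, -1.3]
finger_gap: 0.004
time_s: 16.12
ee_pos: [0.5051, 0.0372, 0.2182]
ee_rot: [0.0, -0.0, 1.0, 0.0]
force: [-0.2, 0.5, 1.3]
finger_gap: 0.006
```

```bash
python3 -m handwheel '[[1,[0,0,0.5],0],[1,[0,0,0.5],0],[1,[0,0,0.5],0]]'
```

```text
time_s: 16.37
ee_pos: [0.5051, 0.0372, 0.2178]
ee_rot: [0.0, -0.0, 1.0, -0.0]
force: [-0.5, -0.3, 1.9]
finger_gap: 0.004
```

```bash
python3 -m handwheel '[[1,[0,0,0.5],0],[1,[0,0,0.5],0],[1,[0,0,0.5],0]]'
```

```text
time_s: 16.62
ee_pos: [0.5051, 0.0372, 0.2172]
ee_rot: [0.0, 0.0, 1.0, -0.0]
force: [-0.3, 1.0, 2.9]
finger_gap: 0.001
```

Contact came at z ≈ 0.218 with about 3 N of spring force, the same as at the start. The button is fully up, so I'll retreat and hand in.

```bash
python3 -m handwheel '[[1,[0,0,-5],0],[1,[0,0,-30],0],[1,[0,0,-70],0],[1,[0,0,-100],0],[1,[0,0,-100],0],[1,[0,0,-100],0],[1,[0,0,-100],0]]'
python3 - <<'E'
from bench import manip
import numpy as np
manip.get_image("scene"); manip.get_image("wrist")
for c,n in(("scene","grip"),("wrist","grip"),("wrist","button_top"),("scene","crucible_mid")):
    print(c,n,[(np.round(d["point"],4),round(d["p"],2)) for d in manip.place_of(n,c)[:1]])
print(manip.get_state()["force"],manip.job_done())
E
```

```text
time_s: 17.2
ee_pos: [0.505, 0.0372, 0.3165]
ee_rot: [-0.0, -0.0, 1.0, -0.0]
force: [-0.3, 0.3, -0.5]
finger_gap: 0.005
scene grip [(array([0.5067, 0.1296, 0.2011]), 0.57)]
wrist grip [(array([0.5052, 0.1336, 0.1976]), 0.57)]
wrist button_top [(array([0.5067, 0.0389, 0.2168]), 0.68)]
scene crucible_mid [(array([0.4295, 0.1236, 0.0153]), 0.43)]
the job is handed in; nothing more can be done
[-0.03433678 -0.631832    0.39222338] None
```

The boom is one hole longer and locked: the button now stands up through the middle hole. I handed the job in at about 17.5 s, with no verdict given.

I pressed the button level with closed fingertips and pushed the grip's inner face outwards. The button slipped under the wall at about 9 N. I then lifted slightly and pushed the tube on at about 2 N until it snapped into the next hole.

**Final checks:**
- **Distance:** the grip moved about 42–43 mm, within the 25–60 mm allowed. Midway, the tube was measured about 20 mm out with the button under the wall.
- **Button height:** a light touch met it at z ≈ 0.218 m with about 3 N of spring, the same as at the start, so it is up. The network's estimates of 0.2168–0.2172 m were 1–2 mm lower than the 0.2185 m expected, which is inside its 4 mm error.
- **Robot:** it is clear of everything, with a wrist force of about zero.
- **Labware:** the crucible was in place within measurement error. I did not measure the other pieces again, but felt no contact with any of them.

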